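# Clamp a sample bottle in the bottle vise

## Task

Take the amber bottle with the orange cap and set it down (do not drop it) upright on the steel bed of the blue vise, between the V-shaped jaw and the spring-loaded pad. Then turn the red crank handle clockwise, as seen from the handle's end, until the pad holds the bottle against the V-jaw and has been pushed about halfway into its travel, never all the way in. Leave the crank so, let go, and leave all the other glassware and tools where they are.

Things in the scene. Friction and masses are not known exactly. Their poses are not given: they have to be found in the camera images.
- sample: the sample: amber glass bottle with an ORANGE cap, 130 mm tall; body 58 mm diameter up to 84 mm, then a shoulder to a 27 mm neck at 100 mm, cap 34 mm diameter from 106 to 130 mm; white label band; about 0.2 kg. Origin: centre of its underside, z up. Stands on the bench to the robot's left or right, among others about 100 mm apart
- vise: blue vise fixed to the bench. Origin: centre of its underside, z up; its y axis runs along the screw from the crank end (-y) to the V-jaw (+y); yaw within 0.3 rad of the world's. Base 100 x 250 mm; steel bed 90 mm wide, top at z 30 mm. Bearing block at y -120 mm, top z 105 mm; only the crank lies beyond y -134 mm. A clamped bottle's axis is at x 0, y 46 mm
- v_jaw (a point): bottom of the V in the fixed black V-jaw, on the vise's centre line at vise y 80 mm, at the jaw's top edge (z 99 mm). The V opens towards the pad (-y); its two tips are at vise x +-35, y 60 mm. Axes as the vise's
- jaw (a joint): travel of the moving blue jaw block (84 mm wide, top z 107 mm), m, driven by the crank. It carries the sprung black pad (70 mm wide, top z 99 mm), whose unpressed face is at vise y = -22.5 mm + this value; it first touches a bottle seated in the V at 0.040
- seat (a point): point on top of the steel bed (30 mm above the bench), fixed to the vise, at its x 0, y 36 mm: stand the bottle's underside here; at the start there is 10 mm or more of free play each way along the vise's y. Axes as the vise's
- screw_axis (a point): point fixed to the vise on the crank's axis of rotation, 80 mm above the bench, at vise x 0, y -200 mm, level with the middle of the handle: the handle point circles it at 42 mm radius in the vise's x-z plane. Axes as the vise's
- handle (a point): middle of the grippable length of the red crank handle: a free-spinning bar 18 mm in diameter and 78 mm long, parallel to the vise's y, from vise y -151 to -229 mm (this point at -200). The crank arm is at y -140 to -150 mm. The handle can be gripped from above with the fingers either side in the vise's x direction; orientation of this point is meaningless
- crank (a joint): crank angle, rad, summed over turns (0 to 25.5); 0 is handle straight up, growing clockwise seen from the handle's end (from the top the handle goes towards the vise's +x, then down); 16 mm of jaw travel per turn, closing as it grows. Starts anywhere in 0 to 6.9. Self-locking: stays where it is left; turns with about 3 N at the handle
- pad (a joint): how far the sprung pad is pushed back into the moving jaw, m: 0 free, 0.014 fully pushed in; about 1.2 N per mm. Two yellow pins and a gap between pad and blue block show it
- white0: brown amber glass bottle with a white cap, same shape and size as the sample; origin at the centre of its underside, z up; a bystander
- white1: brown amber glass bottle with a white cap, same shape and size as the sample; origin at the centre of its underside, z up; a bystander
- white2: brown amber glass bottle with a white cap, same shape and size as the sample; origin at the centre of its underside, z up; a bystander
- media: tall clear glass bottle with a blue cap, 82 mm diameter, 178 mm tall; origin at the centre of its underside; a bystander taller than the sample, in the way of the gripper's body
- flask: clear volumetric flask with a green stopper, 62 mm diameter at the bulb, 144 mm tall; origin at the centre of its underside; a bystander
- beaker: clear glass beaker, 68 mm diameter, 85 mm tall; origin at the centre of its underside; a bystander
- cap: loose white bottle cap, 38 mm diameter, 16 mm tall, lying behind the vise; origin at the centre of its underside; a bystander
- wrench: steel wrench about 150 mm long lying flat on the bench behind the vise, origin near its middle; a bystander
There are look-alikes about, which are no part of the job. Leave any pink or purple look-alike of the sample alone.

How it is judged:
On the way, in this order (a step that is already met when the one before it is completed fails the run):
1. the sample stands upright on the vise bed between V-jaw and pad, let go, not yet clamped (angle between sample's own z axis and vertical below 0.12 rad and z of sample in the frame of vise between 0.024 and 0.038 m and x of sample in the frame of seat between -0.025 and 0.025 m and y of sample in the frame of seat between -0.03 and 0.016 m and contact force between the fingers and sample below 0.1 N and value of joint pad below 0.002 m), for 0.2 s.
2. the crank has brought the pad against the sample and pushed the pad in by 3.5 to 11.5 mm (angle between sample's own z axis and vertical below 0.12 rad and z of sample in the frame of vise between 0.024 and 0.038 m and value of joint pad between 0.0035 and 0.0115 m), for 0.2 s.
At the end, for the whole second after the job is handed in: The sample stands upright (within 0.12 rad) and still on the vise bed, against the V-jaw (within 8 mm of the jaw's centre line and 6 mm of its seated depth), with the sprung pad pushed in between 3.5 and 11.5 mm of its 14 mm; the crank is at rest (all of step 2 and x of sample in the frame of seat between -0.008 and 0.008 m and y of sample in the frame of seat between 0.004 and 0.016 m and linear speed of sample below 0.02 m/s and velocity of joint crank between -0.1 and 0.1 rad/s); the robot touches nothing.
It fails at once if the pad is pushed all the way in (over 13 mm of 14) (value of joint pad above 0.013 m).
It fails at once if the sample is dropped (falls free of the fingers faster than 0.5 m/s) (linear speed of sample above 0.5 m/s and contact force between the fingers and sample below 0.01 N).
It fails at once if another piece of glassware or a tool is moved by more than 25 mm or tipped over (distance of any of white0, white1, white2, media, flask, beaker, cap, wrench from where it was at the start of the episode above 0.025 m or angle between any of white0, white1, white2, media, flask, beaker, cap, wrench's own z axis and vertical above 0.5 rad).
It also fails if it takes over 72 s, if anything falls off the work surface, if the arm or the gripper's body presses on something with over 40 N, if the wrist force passes 120 N, or if a joint passes its speed limit or range.

## Robot

A 7-joint arm with a two-finger parallel gripper is mounted at the origin on the work surface. World frame = base frame: x ahead of the robot, y to its left, z up, the work surface at z = 0. Lengths are in m, angles in rad, forces in N, time in s.
With the tool pointing down it reaches from about 0.425 to 0.875 m from the base axis. Payload 4.7 kg.
Tool frame: the origin (TCP) lies on the centre line of the jaws, within the pads' length; the fingertips stand 22 mm ahead of it and the grasp point (between the pads) lies 3 mm ahead of it (ctrl.tcp_to_tips is the z of the fingertips in the tool frame, in m); z points along the fingers, y is the direction in which the jaws open and shut (so a half turn about z gives the same grasp; the last joint's range is limited). The gripper opens to 87 mm and grips with 3 to 60 N. Pads are 19 mm wide; open, the fingers measure 117 mm over their backs; the gripper's body (75 mm by 190 mm) begins 51 mm behind the grasp point.
Start: joints at [1.251, 0.321, -0.07, 1.45, 0.023, 1.371, -0.057], TCP at [0.213, -0.614, 0.245] pointing down, gripper open.
Joint ranges: [-2.86, 2.86], [-0.3, 2.09], [-1.38, 1.24], [0.06, 2.45], [-1.56, 4.7], [0.09, 2.05], [-2.69, 2.69]. Speed limits (rad/s): [2.57, 2.57, 3.14, 3.14, 3.14, 3.14, 3.14].

## Interface

Orientations are given as a rotation vector (axis times angle).
In Python, from bench import ctrl, cams gives the robot as it stands.
- The arm moves only by the tool move_arm, never from a script. Its argument "deltas" is a list of rows, each an object with "linear": the shift along the tool's x, y, z as a fraction of full scale, a list of three; "turn": the turn, a rotation vector about the tool's x, y, z as a fraction of full scale, a list of three; "claw": the closure, from 0 (fully open) to 1 (shut). In form: [{"linear": [tx, ty, tz], "turn": [wx, wy, wz], "claw": claw}, ...]. A call has 1 to 20 rows; each row shifts and turns the commanded pose from where the row before left it, along the tool's axes as they then stand; what a row does not reach is not made up. Full scale, the value 1, is 0.03 m for a shift and 4 degrees for a turn. A row lasts 1/12 s, in which the tool goes at most 41.7 mm and 7.16 degrees, less where a joint would pass 70% of its speed; a pose out of reach is approached as far as the arm can. A call with a number of a shift or a turn outside -1 to 1 is refused whole. A call with a gripper value outside its range is refused whole. The fingers move at their own pace and stop on an object; "grip_force" is the grip in N (left out, the last holds). Time passes only in rows, so rows that do not move let the fingers close. It gives the time, the measured TCP pose, the force and the opening at its end, in the units of the state.
- ctrl.get_state(): the state, without advancing time (a new reading comes with each control period).
- cams.get_image(name): name is "side" or "top"; returns a dict with "image" (420x560x3 uint8, red, green, blue), "K" (3x3 intrinsics, pixels), "k1" (the pictures are not rectified: a ray, as slopes to the right and down, at radius r is drawn at 1 + k1 r^2 times it, then the intrinsics apply), "world_from_camera" (4x4, takes a point from camera to world coordinates). Camera axes: x right, y down, z forward; pixel columns grow to the right and rows downward; lengths in m; the calibration is good to about 2 mm. A picture is of the moment at which its call begins. There is no depth.
- ctrl.close_job(): hands the job in, once; it reports no verdict.
The state is a dict: "time": time; "joint_positions": joint angles; "qd": joint speeds; "joint_torque": joint torques, N m; "position": TCP position; "tool_rot": TCP orientation; "ft_force": force on the tool from outside, world axes, zero at the start; "torque": the same for the moment, N m; "grip_width": opening from 0.0 (shut) to 1.0 (fully open).
Only numpy, scipy, OpenCV 4.12 (cv2) and the standard library are available. Lean on these libraries where they do the work, as an engineer would, in place of code of your own. Each camera call takes 0.05 s, during which the arm holds its last target. There are 200 camera calls.

## Working session

There is one attempt and no reset: what is moved stays moved. The work goes in short steps, Python scripts to look and compute and a tool call to move; the robot and the scene stay as the last step left them, time stands still between calls to the robot, and variables do not carry over. Pictures are saved under pics/ and viewed, about 8 in all and at most 12, crops included, and the job is handed in when it is done.

Besides the shell and the picture viewer there is one more tool, called after "Request:" as name(argument=value, ...) on one line, values as JSON. move_arm: Moves the arm, as the interface text tells. Shift numbers are shares of 0.03 m and turn numbers shares of 4 degrees, none past 1 either way. Its arguments: {"type":"object","properties":{"deltas":{"type":"array"},"grip_force":{"type":"number"}},"required":["deltas"]}

```bash
ls; mkdir -p pics; cat > h.py <<'E'
import numpy as np, cv2
from bench import ctrl, cams
def grab(n):
    d=cams.get_image(n); return d
def save(d,name,box=None,s=1):
    im=d["image"][:,:,::-1]
    if box: im=im[box[1]:box[3],box[0]:box[2]]
    cv2.imwrite("pics/"+name,cv2.resize(im,None,fx=s,fy=s,interpolation=cv2.INTER_CUBIC))
def dist(d): return np.array([d["k1"],0,0,0,0],float)
def ray(d,uv):
    p=cv2.undistortPoints(np.array([[uv]],float),np.array(d["K"],float),dist(d))[0,0]
    T=np.array(d["world_from_camera"]); v=T[:3,:3]@[p[0],p[1],1]; return T[:3,3],v/np.linalg.norm(v)
def onz(d,uv,z):
    o,v=ray(d,uv); return o+v*(z-o[2])/v[2]
def proj(d,P):
    T=np.linalg.inv(np.array(d["world_from_camera"])); r,_=cv2.Rodrigues(T[:3,:3])
    return cv2.projectPoints(np.atleast_2d(P).astype(float),r,T[:3,3],np.array(d["K"],float),dist(d))[0][:,0]
E
python3 - <<'E'
from h import *
for n in("top","side"):
    d=grab(n); save(d,n+"0.png",None,1.4); T=np.array(d["world_from_camera"]); print(n,T.round(3).tolist(),d["K"],d["k1"])
print(ctrl.get_state(), ctrl.tcp_to_tips)
E
```

```text
pics
top [[-0.014, -0.989, 0.15, 0.331], [-1.0, 0.018, 0.025, -0.045], [-0.027, -0.149, -0.988, 1.281], [0.0, 0.0, 0.0, 1.0]] [[530.6308201    0.         281.65202406]
 [  0.         530.6308201  206.34367641]
 [  0.           0.           1.        ]] -0.09216659952639995
side [[-0.719, -0.337, 0.608, -0.326], [-0.695, 0.367, -0.618, 0.844], [-0.015, -0.867, -0.498, 0.798], [0.0, 0.0, 0.0, 1.0]] [[497.27129387   0.         281.41419503]
 [  0.         497.27129387 209.38460822]
 [  0.           0.           1.        ]] 0.04158987848121496
{'time': 0.1, 'joint_positions': array([ 1.25110382,  0.32174157, -0.07009275,  1.45156433,  0.02260623,
        1.37084034, -0.05686323]), 'qd': array([ 0.00104005, -0.00120354,  0.0001831 , -0.00362734,  0.00087722,
       -0.00012021, -0.00185149]), 'joint_torque': array([ 2.19328622e-04, -4.92570484e+01, -4.05463949e-01, -3.13399386e+01,
       -6.41029654e-02,  3.94587731e-02,  4.10785799e-05]), 'position': array([ 0.21275994, -0.61368772,  0.24357   ]), 'tool_rot': array([-3.09622256e+00, -5.21717291e-01,  6.14639088e-04]), 'ft_force': array([-0.2234597 ,  0.73646627, -0.75936974]), 'torque': array([ 0.02903798, -0.02548759, -0.0283094 ]), 'grip_width': 1.0034437357297084} 0.022
```

View pics/top0.png

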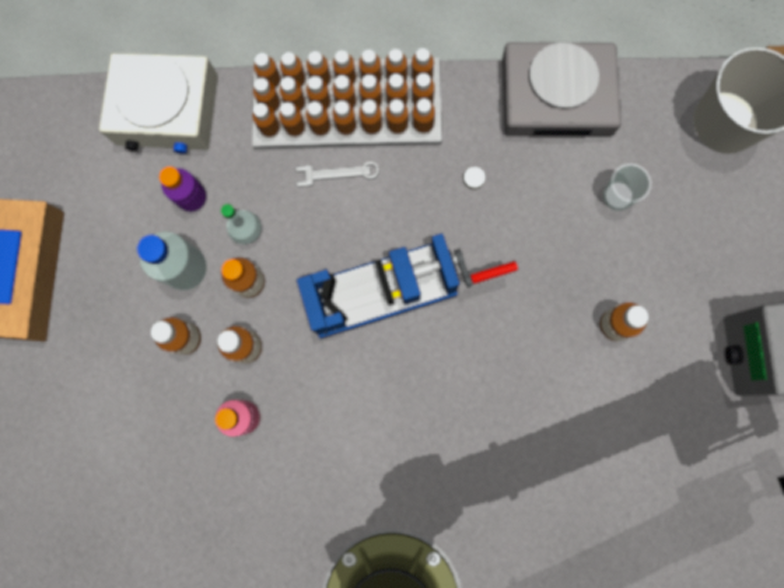

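View pics/side0.png

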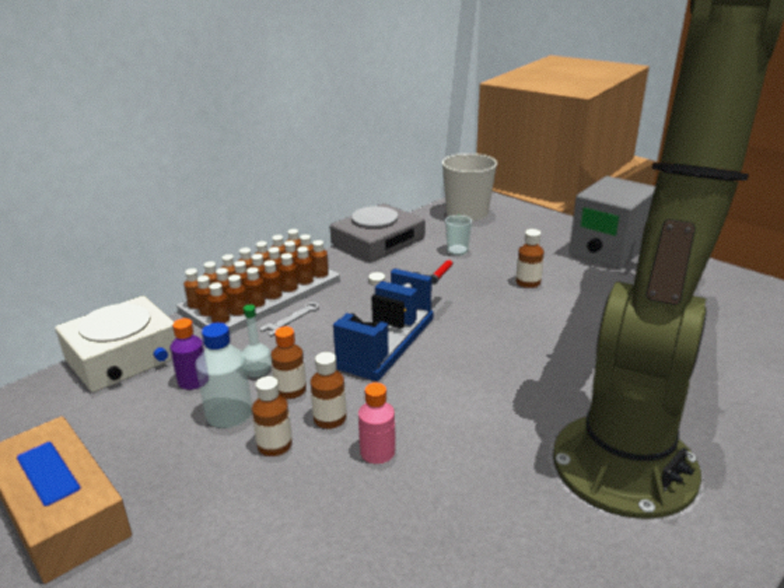

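The top view has up = +x and left = +y. Orange-capped candidates, in top0 pixels: amber bottle (232,268), purple (171,177), pink (227,419). White-capped amber bottles at (168,335), (236,345) and (630,320), plus the small-vial rack, could also be mistaken for it. I choose (232,268), which is amber with an orange cap. Next I measure it and crop in close.

```bash
python3 - <<'E'
from h import *
t=grab("top"); s=grab("side")
a=cv2.resize(t["image"][150:260,140:380],None,fx=3.3,fy=3.3,interpolation=cv2.INTER_CUBIC)
b=cv2.resize(s["image"][170:310,170:350],None,fx=1.6,fy=1.6,interpolation=cv2.INTER_CUBIC)
c=np.zeros((a.shape[0]+b.shape[0],a.shape[1],3),np.uint8); c[:a.shape[0]]=a; c[a.shape[0]:,:b.shape[1]]=b
cv2.imwrite("pics/crop.png",c[:,:,::-1])
for n,d in(("top",t),("side",s)):
    h=cv2.cvtColor(d["image"],cv2.COLOR_RGB2HSV)
    for c,lo,hi in(("orange",(9,210,170),(18,255,255)),("red",(0,180,120),(4,255,255)),("red2",(175,180,120),(180,255,255)),("yellow",(24,150,120),(34,255,255)),("blue",(100,150,40),(125,255,255)),("green",(50,150,60),(80,255,255)),("white",(0,0,205),(180,30,255))):
        m=cv2.inRange(h,lo,hi); k,l,st,ce=cv2.connectedComponentsWithStats(m)
        for i in range(1,k):
            if 12<st[i,4]<3000:
                p,_,_=cv2.minAreaRect(np.argwhere(l==i)[:,::-1].astype(np.float32)),0,0
                print(n,c,st[i,4],ce[i].round(1),"rect",np.round(p[0],1),np.round(p[1],1),round(p[2],1), onz(t,ce[i],.13).round(3)[:2] if n=="top" else "")
E
```

```text
top orange 125 [120.7 125.7] rect [120.8 125.8] [12.  11.3] 45.0 [0.698 0.35 ]
top orange 90 [165.3 192. ] rect [165.5 192.5] [13. 13.] 90.0 [0.542 0.243]
top orange 50 [160.8 298.3] rect [161.5 299. ] [12. 13.] 90.0 [0.308 0.249]
top red 193 [352.2 194.2] rect [352.5 194. ] [ 6.  32.6] 72.9 [ 0.529 -0.171]
top yellow 25 [276.5 190.2] rect [276.5 190. ] [4. 5.] 90.0 [ 0.541 -0.005]
top yellow 27 [282.5 209.7] rect [282.4 209.7] [4.1 6. ] 71.6 [ 0.497 -0.018]
top blue 54 [128.2 105. ] rect [128. 105.] [6. 8.] 90.0 [0.748 0.335]
top blue 560 [  5.2 187.2] rect [  6.5 190. ] [50. 13.] 90.0 [0.561 0.62 ]
top blue 305 [108.4 177.6] rect [108.3 177.8] [19.8 17.7] 45.0 [0.578 0.374]
top blue 359 [318.  188.6] rect [318.3 189.3] [43.8  9.5] 73.0 [ 0.543 -0.096]
top blue 419 [288.7 195.8] rect [288.7 195.9] [37.4 11.7] 73.3 [ 0.528 -0.032]
top blue 719 [227.6 218.1] rect [229.4 217. ] [44.6 23.4] 71.6 [0.481 0.103]
top green 52 [162.3 150.3] rect [162.5 150.5] [7. 7.] 90.0 [0.638 0.252]
top green 77 [543.1 251. ] rect [542.9 250.4] [39.6  2.3] 81.6 [ 0.395 -0.587]
top white 57 [282.2  38.6] r
[... 4367 characters left out ...]
 193.5] [3. 6.] 90.0 
side white 19 [157.7 193. ] rect [158. 193.] [6. 2.] 0.0 
side white 18 [179.9 192.8] rect [180. 193.] [2. 6.] 90.0 
side white 48 [268.9 196.9] rect [269. 197.] [ 4. 10.] 90.0 
side white 23 [144.4 198.6] rect [144.5 198.5] [7. 3.] -0.0 
side white 19 [167. 198.] rect [167. 198.] [2. 6.] 90.0 
side white 21 [153.3 203.9] rect [153.5 203.5] [7. 3.] 0.0 
side white 1862 [ 80.5 232.4] rect [ 81.6 231.9] [30.2 79.2] 68.9 
side white 117 [182.5 251.5] rect [181.6 251.8] [ 8.8 17.3] 78.7 
side white 304 [158.9 258.1] rect [159.4 257.8] [15.4 23. ] 77.0 
side white 92 [231.9 255.4] rect [231.5 255.5] [ 7. 13.] 90.0 
side white 107 [190.2 273.2] rect [190. 273.] [ 8. 14.] 90.0
```

View pics/crop.png

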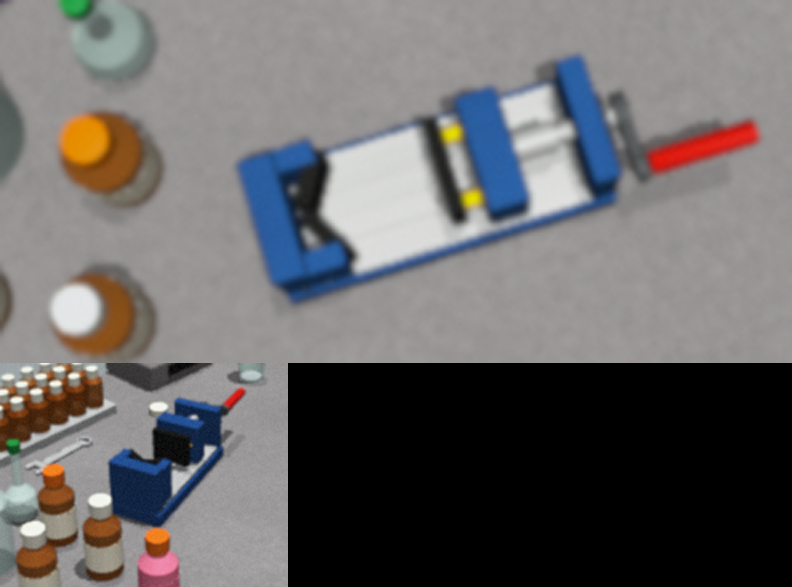

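Crop check: the orange-capped bottle at crop (86,140) is amber with a white label in the side view, so it is the sample. The vise's black V tips are at crop (325,155) and (352,258). The handle runs from (650,163) to (757,130), and the crank arm points towards vise -x.

```bash
cat >> h.py <<'E'
def tri(rs):
    A=sum(np.eye(3)-np.outer(v,v) for o,v in rs); b=sum((np.eye(3)-np.outer(v,v))@o for o,v in rs)
    p=np.linalg.solve(A,b); return p,[round(float(np.linalg.norm(np.cross(p-o,v))),4) for o,v in rs]
E
python3 - <<'E'
from h import *
t=grab("top"); s=grab("side")
C=lambda x,y:(x/3.3+140-.35,y/3.3+150-.35)
S=lambda x,y:(x/1.6+170-.2,(y-363)/1.6+170-.2)
t1,t2=[onz(t,C(*p),.099) for p in((325,155),(352,258))]; print("tips",t1,t2,np.linalg.norm(t1-t2))
d=t1-t2; print("yaw tips",np.arctan2(d[1],d[0]))
b1,b2=[onz(t,C(*p),.02) for p in((293,300),(615,200))]; d=b1-b2; print("base edge",b1,b2,np.linalg.norm(d),np.arctan2(-d[0],d[1]))
m=onz(t,(288.7,195.9),.107); br=onz(t,(318.3,188.7),.105); print("mov",m,"bear",br)
tm=(t1+t2)/2; d=tm-br; print("mid",tm,"yaw bear-mid",np.arctan2(-d[0],d[1]),np.linalg.norm(d[:2]),"exp .18")
for z in(.04,.08,.12):
    h1,h2=[onz(t,C(*p),z) for p in((650,163),(757,130))]; d=h1-h2; print("handle",z,h1,h2,np.linalg.norm(d),np.arctan2(-d[0],d[1]))
print("far end",tri([ray(t,C(757,130)),ray(s,S(243,392))]))
print("red cen",tri([ray(t,(352.3,194.1)),ray(s,(316.4,191.3))]))
print("cap",tri([ray(t,(165.6,192.3)),ray(s,(202.8,236.5))]))
for n,p in dict(sample=(165.6,192.3),w0=(162.1,243.1),w1=(114.4,236.5)).items(): print(n,onz(t,p,.13))
print("flask",onz(t,(162.3,150.3),.14),"media",onz(t,(108.4,177.7),.178))
E
```

```text
tips [0.53380132 0.08326435 0.099     ] [0.46239165 0.0649963  0.099     ] 0.07370931106018551
yaw tips 0.25044908551289297
base edge [0.4413164  0.11533803 0.02      ] [ 0.51020496 -0.11927911  0.02      ] 0.24452164468618037 0.28559441391675056
mov [ 0.53188809 -0.03139291  0.107     ] bear [ 0.54740189 -0.09822861  0.105     ]
mid [0.49809649 0.07413032 0.099     ] yaw bear-mid 0.2786214699748744 0.17927248312967375 exp .18
handle 0.04 [ 0.53368633 -0.14389255  0.04      ] [ 0.55629635 -0.22154442  0.04      ] 0.08087660311768552 0.2833378948660942
handle 0.08 [ 0.5271457  -0.14068983  0.08      ] [ 0.54902675 -0.2158381   0.08      ] 0.07826904268860524 0.28333789486609334
handle 0.12 [ 0.52060508 -0.1374871   0.12      ] [ 0.54175716 -0.21013178  0.12      ] 0.07566148225952495 0.2833378948660926
far end (array([ 0.54569796, -0.21631648,  0.0872377 ]), [0.0025, 0.0025])
red cen (array([ 0.5333811 , -0.17676979,  0.09523975]), [0.0024, 0.0024])
cap (array([0.54168398, 0.24250447, 0.12873341]), [0.0001, 0.0001])
sample [0.54139939 0.24213623 0.13      ]
w0 [0.42824639 0.24793419 0.13      ]
w1 [0.44430446 0.35576232 0.13      ]
flask [0.6352157  0.24917481 0.14      ] media [0.5672793  0.35666509 0.178     ]
```

Vise estimate: yaw about 0.282, origin about (0.518, 0.018). Crank is at about 5.0 rad, so it needs about +13.45 rad. Sample is at (0.541, 0.242). The plan is to grip the cap, keeping the opening along vise x, which clears the media bottle. First I turn the tool in place; after that tool x = vise +y, tool y = vise +x and tool z = down.

Request:
move_arm(deltas=[{"linear": [0,0,0],"turn": [0,0,-1],"claw": 0},{"linear": [0,0,0],"turn": [0,0,-1],"claw": 0},{"linear": [0,0,0],"turn": [0,0,-1],"claw": 0},{"linear": [0,0,0],"turn": [0,0,-1],"claw": 0},{"linear": [0,0,0],"turn": [0,0,-1],"claw": 0},{"linear": [0,0,0],"turn": [0,0,-1],"claw": 0},{"linear": [0,0,0],"turn": [0,0,-1],"claw": 0},{"linear": [0,0,0],"turn": [0,0,-1],"claw": 0},{"linear": [0,0,0],"turn": [0,0,-1],"claw": 0},{"linear": [0,0,0],"turn": [0,0,-1],"claw": 0},{"linear": [0,0,0],"turn": [0,0,-1],"claw": 0},{"linear": [0,0,0],"turn": [0,0,-1],"claw": 0},{"linear": [0,0,0],"turn": [0,0,-1],"claw": 0},{"linear": [0,0,0],"turn": [0,0,-1],"claw": 0},{"linear": [0,0,0],"turn": [0,0,-1],"claw": 0},{"linear": [0,0,0],"turn": [0,0,-1],"claw": 0},{"linear": [0,0,0],"turn": [0,0,-1],"claw": 0},{"linear": [0,0,0],"turn": [0,0,-1],"claw": 0},{"linear": [0,0,0],"turn": [0,0,-1],"claw": 0},{"linear": [0,0,0],"turn": [0,0,-1],"claw": 0}], grip_force=25)

```text
time: 1.97
position: [0.2129, -0.6141, 0.2445]
tool_rot: [-2.034, -2.394, 0.0]
ft_force: [0.1, 0.4, 0.1]
grip_width: 1.003
```

Request:
move_arm(deltas=[{"linear": [0,0,0],"turn": [0,0,-0.86],"claw": 0},{"linear": [0,0,0],"turn": [0,0,-0.86],"claw": 0},{"linear": [0.68,0.75,0],"turn": [0,0,0],"claw": 0},{"linear": [0.68,0.75,0],"turn": [0,0,0],"claw": 0},{"linear": [0.68,0.75,0],"turn": [0,0,0],"claw": 0},{"linear": [0.68,0.75,0],"turn": [0,0,0],"claw": 0},{"linear": [0.68,0.75,0],"turn": [0,0,0],"claw": 0},{"linear": [0.68,0.75,0],"turn": [0,0,0],"claw": 0},{"linear": [0.68,0.75,0],"turn": [0,0,0],"claw": 0},{"linear": [0.68,0.75,0],"turn": [0,0,0],"claw": 0},{"linear": [0.68,0.75,0],"turn": [0,0,0],"claw": 0},{"linear": [0.68,0.75,0],"turn": [0,0,0],"claw": 0},{"linear": [0.68,0.75,0],"turn": [0,0,0],"claw": 0},{"linear": [0.68,0.75,0],"turn": [0,0,0],"claw": 0},{"linear": [0.68,0.75,0],"turn": [0,0,0],"claw": 0},{"linear": [0.68,0.75,0],"turn": [0,0,0],"claw": 0},{"linear": [0.68,0.75,0],"turn": [0,0,0],"claw": 0},{"linear": [0.68,0.75,0],"turn": [0,0,0],"claw": 0},{"linear": [0.68,0.75,0],"turn": [0,0,0],"claw": 0},{"linear": [0.68,0.75,0],"turn": [0,0,0],"claw": 0}])

```text
time: 3.63
position: [0.5015, -0.1482, 0.2448]
tool_rot: [1.89, 2.508, -0.001]
ft_force: [1.4, -0.4, -0.3]
grip_width: 1.001
```

```bash
cat > go.py <<'E'
import sys
from h import *
from scipy.spatial.transform import Rotation as R
s=ctrl.get_state(); M=R.from_rotvec(s["tool_rot"]).as_matrix()
t=np.array([float(a) for a in sys.argv[1:4]])
print("t",s["time"],"pos",np.round(s["position"],4),"scaled",np.round(M.T@(t-s["position"])/.03,2),"yheading",round(float(np.arctan2(M[1,1],M[0,1])),3),"tilt",np.round(M[:,2],3),"w",round(s["grip_width"],3),"F",np.round(s["ft_force"],1),"q",np.round(s["joint_positions"],2))
E
python3 go.py .541 .242 .245
```

```text
t 3.6333 pos [ 0.5015 -0.1482  0.2448] scaled [12.14  4.85 -0.02] yheading 0.279 tilt [ 0.    -0.001 -1.   ] w 1.001 F [ 1.4 -0.4 -0.3] q [ 0.89  0.09 -0.69  1.74  0.06  1.33  0.47]
```

Request:
move_arm(deltas=[{"linear": [0.76,0.303,0],"turn": [0,0,0],"claw": 0},{"linear": [0.76,0.303,0],"turn": [0,0,0],"claw": 0},{"linear": [0.76,0.303,0],"turn": [0,0,0],"claw": 0},{"linear": [0.76,0.303,0],"turn": [0,0,0],"claw": 0},{"linear": [0.76,0.303,0],"turn": [0,0,0],"claw": 0},{"linear": [0.76,0.303,0],"turn": [0,0,0],"claw": 0},{"linear": [0.76,0.303,0],"turn": [0,0,0],"claw": 0},{"linear": [0.76,0.303,0],"turn": [0,0,0],"claw": 0},{"linear": [0.76,0.303,0],"turn": [0,0,0],"claw": 0},{"linear": [0.76,0.303,0],"turn": [0,0,0],"claw": 0},{"linear": [0.76,0.303,0],"turn": [0,0,0],"claw": 0},{"linear": [0.76,0.303,0],"turn": [0,0,0],"claw": 0},{"linear": [0.76,0.303,0],"turn": [0,0,0],"claw": 0},{"linear": [0.76,0.303,0],"turn": [0,0,0],"claw": 0},{"linear": [0.76,0.303,0],"turn": [0,0,0],"claw": 0},{"linear": [0.76,0.303,0],"turn": [0,0,0],"claw": 0},{"linear": [0,0,0],"turn": [0,0,0],"claw": 0},{"linear": [0,0,0],"turn": [0,0,0],"claw": 0},{"linear": [0,0,0],"turn": [0,0,0],"claw": 0}])

```text
time: 5.22
position: [0.5403, 0.2405, 0.2443]
tool_rot: [1.891, 2.508, -0.002]
ft_force: [0.0, -0.7, 0.3]
grip_width: 0.999
```

```bash
python3 go.py .541 .242 .123; python3 - <<'E'
from h import *
a=grab("side"); save(a,"s2.png",(110,130,330,310),3)
E
```

```text
t 5.2167 pos [0.5403 0.2405 0.2443] scaled [0.05 0.04 4.04] yheading 0.279 tilt [-0.    -0.001 -1.   ] w 0.999 F [ 0.  -0.7  0.3] q [ 0.31  0.32 -0.94  1.58  0.27  1.38 -0.38]
```

View pics/s2.png

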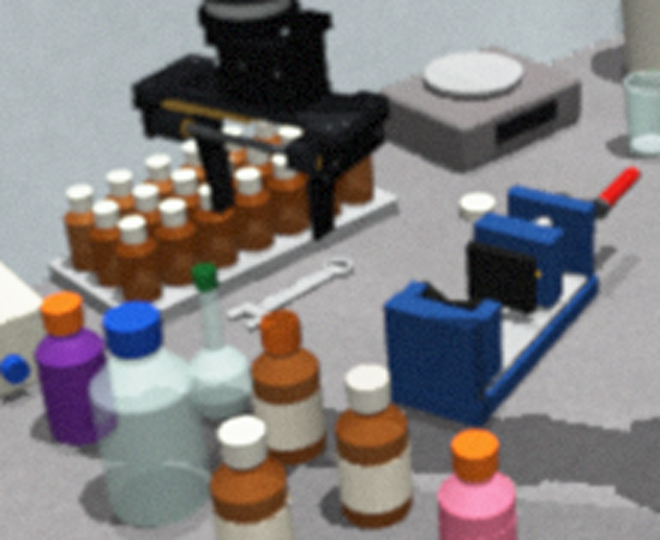

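The gripper is centred above the orange cap (280,330) and clear of the neighbours. I descend and close.

Request:
move_arm(deltas=[{"linear": [0.05,0.04,0.5],"turn": [0,0,0],"claw": 0},{"linear": [0,0,0.5],"turn": [0,0,0],"claw": 0},{"linear": [0,0,0.5],"turn": [0,0,0],"claw": 0},{"linear": [0,0,0.5],"turn": [0,0,0],"claw": 0},{"linear": [0,0,0.5],"turn": [0,0,0],"claw": 0},{"linear": [0,0,0.5],"turn": [0,0,0],"claw": 0},{"linear": [0,0,0.5],"turn": [0,0,0],"claw": 0},{"linear": [0,0,0.5],"turn": [0,0,0],"claw": 0},{"linear": [0,0,0],"turn": [0,0,0],"claw": 0},{"linear": [0,0,0],"turn": [0,0,0],"claw": 0.5},{"linear": [0,0,0],"turn": [0,0,0],"claw": 1},{"linear": [0,0,0],"turn": [0,0,0],"claw": 1},{"linear": [0,0,0],"turn": [0,0,0],"claw": 1},{"linear": [0,0,0],"turn": [0,0,0],"claw": 1},{"linear": [0,0,0],"turn": [0,0,0],"claw": 1},{"linear": [0,0,0],"turn": [0,0,0],"claw": 1}])

```text
time: 6.6
position: [0.5411, 0.2431, 0.1248]
tool_rot: [1.89, 2.509, 0.0]
ft_force: [-0.3, -0.3, -0.3]
grip_width: 0.563
```

```bash
python3 go.py .541 .242 .25
```

```text
t 6.6 pos [0.5411 0.2431 0.1248] scaled [-0.04 -0.01 -4.17] yheading 0.279 tilt [ 0. -0. -1.] w 0.563 F [-0.3 -0.3 -0.3] q [ 0.26  0.43 -0.89  1.72  0.36  1.17 -0.45]
```

Request:
move_arm(deltas=[{"linear": [0,0,0],"turn": [0,0,0],"claw": 1},{"linear": [0,0,0],"turn": [0,0,0],"claw": 1},{"linear": [0,0,0],"turn": [0,0,0],"claw": 1},{"linear": [0,0,0],"turn": [0,0,0],"claw": 1},{"linear": [0,0,0],"turn": [0,0,0],"claw": 1},{"linear": [0,0,0],"turn": [0,0,0],"claw": 1},{"linear": [0,0,0],"turn": [0,0,0],"claw": 1},{"linear": [0,0,0],"turn": [0,0,0],"claw": 1}])

```text
time: 7.27
position: [0.5411, 0.243, 0.1245]
tool_rot: [1.89, 2.509, 0.0]
ft_force: [0.7, 0.1, 0.6]
grip_width: 0.384
```

Request:
move_arm(deltas=[{"linear": [0,0,-0.2],"turn": [0,0,0],"claw": 1},{"linear": [0,0,-0.45],"turn": [0,0,0],"claw": 1},{"linear": [0,0,-0.45],"turn": [0,0,0],"claw": 1},{"linear": [0,0,-0.45],"turn": [0,0,0],"claw": 1},{"linear": [0,0,-0.45],"turn": [0,0,0],"claw": 1},{"linear": [0,0,-0.45],"turn": [0,0,0],"claw": 1},{"linear": [0,0,-0.45],"turn": [0,0,0],"claw": 1},{"linear": [0,0,-0.45],"turn": [0,0,0],"claw": 1},{"linear": [0,0,-0.45],"turn": [0,0,0],"claw": 1},{"linear": [0,0,-0.45],"turn": [0,0,0],"claw": 1},{"linear": [0,0,-0.2],"turn": [0,0,0],"claw": 1},{"linear": [0,0,0],"turn": [0,0,0],"claw": 1},{"linear": [0,0,0],"turn": [0,0,0],"claw": 1}])

```text
time: 8.35
position: [0.541, 0.243, 0.2581]
tool_rot: [1.89, 2.509, -0.0]
ft_force: [0.2, 0.2, -3.8]
grip_width: 0.38
```

```bash
python3 go.py .5085 .0503 .257
```

```text
t 8.35 pos [0.541  0.243  0.2581] scaled [-5.88 -2.81  0.04] yheading 0.279 tilt [ 0. -0. -1.] w 0.38 F [ 0.2  0.2 -3.8] q [ 0.3   0.32 -0.94  1.55  0.26  1.4  -0.38]
```

Request:
move_arm(deltas=[{"linear": [-0.2,-0.1,0],"turn": [0,0,0],"claw": 1},{"linear": [-0.4,-0.2,0],"turn": [0,0,0],"claw": 1},{"linear": [-0.44,-0.21,0],"turn": [0,0,0],"claw": 1},{"linear": [-0.44,-0.21,0],"turn": [0,0,0],"claw": 1},{"linear": [-0.44,-0.21,0],"turn": [0,0,0],"claw": 1},{"linear": [-0.44,-0.21,0],"turn": [0,0,0],"claw": 1},{"linear": [-0.44,-0.21,0],"turn": [0,0,0],"claw": 1},{"linear": [-0.44,-0.21,0],"turn": [0,0,0],"claw": 1},{"linear": [-0.44,-0.21,0],"turn": [0,0,0],"claw": 1},{"linear": [-0.44,-0.21,0],"turn": [0,0,0],"claw": 1},{"linear": [-0.44,-0.21,0],"turn": [0,0,0],"claw": 1},{"linear": [-0.44,-0.21,0],"turn": [0,0,0],"claw": 1},{"linear": [-0.44,-0.21,0],"turn": [0,0,0],"claw": 1},{"linear": [-0.3,-0.15,0],"turn": [0,0,0],"claw": 1},{"linear": [-0.1,-0.05,0],"turn": [0,0,0],"claw": 1},{"linear": [-0.04,-0.01,0],"turn": [0,0,0],"claw": 1},{"linear": [0,0,0],"turn": [0,0,0],"claw": 1},{"linear": [0,0,0],"turn": [0,0,0],"claw": 1},{"linear": [0,0,0],"turn": [0,0,0],"claw": 1}])

```text
time: 9.93
position: [0.5082, 0.0511, 0.2579]
tool_rot: [-1.888, -2.51, -0.0]
ft_force: [-0.1, 0.2, -2.7]
grip_width: 0.384
```

```bash
python3 go.py .5085 .0503 .157; python3 - <<'E'
from h import *
a=grab("side"); save(a,"s3.png",(200,100,360,280),3.3)
E
```

```text
t 9.9333 pos [0.5082 0.0511 0.2579] scaled [-0.03  0.    3.36] yheading 0.281 tilt [-0.  0. -1.] w 0.384 F [-0.1  0.2 -2.7] q [ 0.69  0.07 -0.87  1.75  0.05  1.35  0.09]
```

View pics/s3.png

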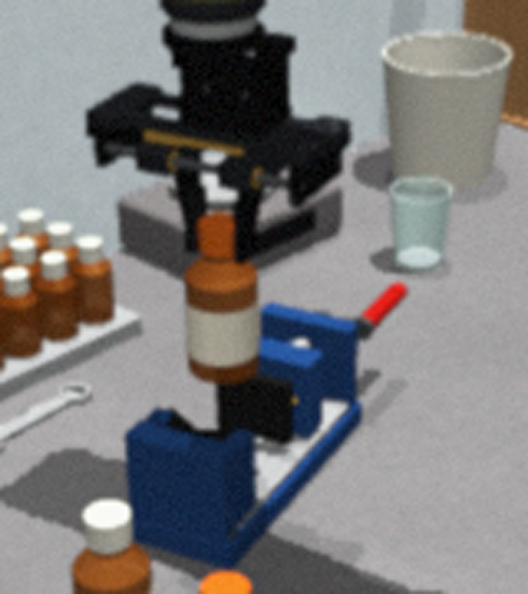

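The bottle hangs upright between the V-jaw and the pad, with its underside at about (222,375). Bed contact is expected at TCP z 0.1545.

Request:
move_arm(deltas=[{"linear": [0,0,0.25],"turn": [0,0,0],"claw": 1},{"linear": [0,0,0.45],"turn": [0,0,0],"claw": 1},{"linear": [0,0,0.45],"turn": [0,0,0],"claw": 1},{"linear": [0,0,0.45],"turn": [0,0,0],"claw": 1},{"linear": [0,0,0.45],"turn": [0,0,0],"claw": 1},{"linear": [0,0,0.45],"turn": [0,0,0],"claw": 1},{"linear": [0,0,0.4],"turn": [0,0,0],"claw": 1},{"linear": [0,0,0.2],"turn": [0,0,0],"claw": 1},{"linear": [0,0,0.1],"turn": [0,0,0],"claw": 1},{"linear": [0,0,0.05],"turn": [0,0,0],"claw": 1},{"linear": [0,0,0.05],"turn": [0,0,0],"claw": 1},{"linear": [0,0,0],"turn": [0,0,0],"claw": 1},{"linear": [0,0,0],"turn": [0,0,0],"claw": 1}])

```text
time: 11.07
position: [0.5087, 0.0502, 0.1595]
tool_rot: [1.89, 2.508, 0.001]
ft_force: [-0.5, -0.4, -1.5]
grip_width: 0.38
```

Request:
move_arm(deltas=[{"linear": [0,0,0.06],"turn": [0,0,0],"claw": 1},{"linear": [0,0,0.05],"turn": [0,0,0],"claw": 1},{"linear": [0,0,0.05],"turn": [0,0,0],"claw": 1},{"linear": [0,0,0],"turn": [0,0,0],"claw": 1},{"linear": [0,0,0],"turn": [0,0,0],"claw": 1}])

```text
time: 11.48
position: [0.5085, 0.0501, 0.1545]
tool_rot: [1.89, 2.509, 0.0]
ft_force: [-0.1, 0.6, -0.5]
grip_width: 0.382
```

Request:
move_arm(deltas=[{"linear": [0,0,0.04],"turn": [0,0,0],"claw": 1},{"linear": [0,0,0],"turn": [0,0,0],"claw": 1},{"linear": [0,0,0],"turn": [0,0,0],"claw": 1}])

```text
time: 11.73
position: [0.509, 0.0502, 0.1543]
tool_rot: [1.89, 2.508, 0.001]
ft_force: [-1.1, 0.3, 5.9]
grip_width: 0.387
```

Contact with the bed (+6 N, TCP z 0.154 as predicted). I release slowly.

Request:
move_arm(deltas=[{"linear": [0,0,-0.02],"turn": [0,0,0],"claw": 0.58},{"linear": [0,0,0],"turn": [0,0,0],"claw": 0.55},{"linear": [0,0,0],"turn": [0,0,0],"claw": 0.5},{"linear": [0,0,0],"turn": [0,0,0],"claw": 0.4},{"linear": [0,0,0],"turn": [0,0,0],"claw": 0.2},{"linear": [0,0,0],"turn": [0,0,0],"claw": 0.1},{"linear": [0,0,0],"turn": [0,0,0],"claw": 0.1},{"linear": [0,0,0],"turn": [0,0,0],"claw": 0.1},{"linear": [0,0,0],"turn": [0,0,0],"claw": 0.1},{"linear": [0,0,0],"turn": [0,0,0],"claw": 0.1},{"linear": [0,0,0],"turn": [0,0,0],"claw": 0.1},{"linear": [0,0,0],"turn": [0,0,0],"claw": 0.1},{"linear": [0,0,-0.3],"turn": [0,0,0],"claw": 0.1},{"linear": [0,0,-0.5],"turn": [0,0,0],"claw": 0.1},{"linear": [0,0,-0.5],"turn": [0,0,0],"claw": 0},{"linear": [0,0,-0.5],"turn": [0,0,0],"claw": 0},{"linear": [0,0,-0.5],"turn": [0,0,0],"claw": 0}])

```text
time: 13.15
position: [0.5083, 0.0503, 0.2241]
tool_rot: [1.89, 2.509, 0.0]
ft_force: [0.8, 0.3, 0.6]
grip_width: 0.991
```

```bash
cat > handle.py <<'E'
from h import *
O=np.array([.518,.0177,0]);yw=.282;X=np.array([np.cos(yw),np.sin(yw),0]);Y=np.array([-np.sin(yw),np.cos(yw),0])
def red(d):
    h=cv2.cvtColor(d["image"],cv2.COLOR_RGB2HSV); m=cv2.inRange(h,(0,150,80),(5,255,255))|cv2.inRange(h,(174,150,80),(180,255,255))
    k,l,st,ce=cv2.connectedComponentsWithStats(m); i=1+np.argmax(st[1:,4]); p=np.argwhere(l==i)[:,::-1].astype(np.float32)
    vx,vy,x,y=cv2.fitLine(p,cv2.DIST_L2,0,.01,.01).ravel(); q=(p-[x,y])@[vx,vy]
    return np.array([x,y]),np.array([vx,vy]),q.min(),q.max(),len(p)
t=grab("top");s=grab("side")
if __name__=="__main__":
    N=[]
    for d in(t,s):
        c,v,a,b,n=red(d); print(n,c.round(1),v.round(3),round(a,1),round(b,1),"ends",(c+a*v).round(1),(c+b*v).round(1))
        o,r1=ray(d,c+a*v); _,r2=ray(d,c+b*v); nn=np.cross(r1,r2); N.append((o,nn/np.linalg.norm(nn)))
    dr=np.cross(N[0][1],N[1][1]); dr/=np.linalg.norm(dr); print("dir",dr.round(3))
    # point at vise y=-.2
    P=np.linalg.solve([N[0][1],N[1][1],Y],[N[0][1]@N[0][0],N[1][1]@N[1][0],Y@(O-.2*Y)])
    print("P",P.round(4),"vise x",((P-O)@X).round(4),"radius",np.hypot((P-O)@X,P[2]-.08).round(4),"angle",(np.arctan2((P-O)@X,P[2]-.08)%6.2832).round(3))
E
python3 handle.py; python3 - <<'E'
from h import *
save(grab("side"),"s4.png",(200,100,360,280),3.3)
E
```

```text
227 [352.3 194.1] [ 0.958 -0.286] -16.7 16.9 ends [336.3 198.9] [368.5 189.3]
69 [316.4 191.5] [ 0.712 -0.702] -7.0 7.2 ends [311.4 196.4] [321.5 186.5]
dir [ 0.272 -0.962 -0.004]
P [ 0.539  -0.1844  0.0872] vise x -0.0361 radius 0.0368 angle 4.91
```

View pics/s4.png

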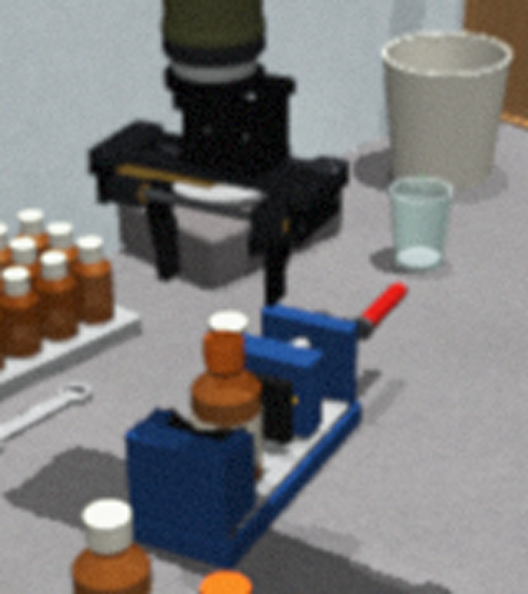

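The bottle stands upright on the bed between the V and the pad; its cap is at (226,345), the white top surface being glare. Handle is at (0.539, -0.184, 0.087), angle about 4.9 rad. I move above it.

```bash
python3 go.py .540 -.187 .19
```

```text
t 13.3 pos [0.5091 0.0503 0.224 ] scaled [-7.88 -1.19  1.14] yheading 0.279 tilt [ 0.003 -0.001 -1.   ] w 0.996 F [-0.7  0.1  0.5] q [ 0.68  0.09 -0.87  1.8   0.08  1.28  0.07]
```

Request:
move_arm(deltas=[{"linear": [-0.38,-0.06,0],"turn": [0,0,0],"claw": 0},{"linear": [-0.75,-0.12,0],"turn": [0,0,0],"claw": 0},{"linear": [-0.75,-0.12,0],"turn": [0,0,0],"claw": 0},{"linear": [-0.75,-0.12,0],"turn": [0,0,0],"claw": 0},{"linear": [-0.75,-0.12,0],"turn": [0,0,0],"claw": 0},{"linear": [-0.75,-0.12,0],"turn": [0,0,0],"claw": 0},{"linear": [-0.75,-0.12,0],"turn": [0,0,0],"claw": 0},{"linear": [-0.75,-0.12,0],"turn": [0,0,0],"claw": 0},{"linear": [-0.75,-0.12,0.14],"turn": [0,0,0],"claw": 0},{"linear": [-0.75,-0.12,0.5],"turn": [0,0,0],"claw": 0},{"linear": [-0.75,-0.05,0.5],"turn": [0,0,0],"claw": 0},{"linear": [0,0,0],"turn": [0,0,0],"claw": 0},{"linear": [0,0,0],"turn": [0,0,0],"claw": 0}])

```text
time: 14.38
position: [0.5373, -0.1889, 0.1859]
tool_rot: [-1.892, -2.502, 0.001]
ft_force: [0.8, 1.0, -0.1]
grip_width: 1.003
```

```bash
python3 go.py .540 -.187 .09
```

```text
t 14.3833 pos [ 0.5373 -0.1889  0.1859] scaled [0.03 0.12 3.2 ] yheading 0.276 tilt [-0.004  0.002 -1.   ] w 1.003 F [ 0.8  1.  -0.1] q [ 0.89  0.26 -0.69  1.71  0.17  1.24  0.44]
```

Request:
move_arm(deltas=[{"linear": [0.03,0.12,0.4],"turn": [0,0,0],"claw": 0.3},{"linear": [0,0,0.5],"turn": [0,0,0],"claw": 0.3},{"linear": [0,0,0.5],"turn": [0,0,0],"claw": 0.3},{"linear": [0,0,0.5],"turn": [0,0,0],"claw": 0.3},{"linear": [0,0,0.5],"turn": [0,0,0],"claw": 0.3},{"linear": [0,0,0.5],"turn": [0,0,0],"claw": 0.3},{"linear": [0,0,0.3],"turn": [0,0,0],"claw": 0.5},{"linear": [0,0,0],"turn": [0,0,0],"claw": 1},{"linear": [0,0,0],"turn": [0,0,0],"claw": 1},{"linear": [0,0,0],"turn": [0,0,0],"claw": 1},{"linear": [0,0,0],"turn": [0,0,0],"claw": 1},{"linear": [0,0,0],"turn": [0,0,0],"claw": 1},{"linear": [0,0,0],"turn": [0,0,0],"claw": 1},{"linear": [0,0,0],"turn": [0,0,0],"claw": 1},{"linear": [0,0,0],"turn": [0,0,0],"claw": 1},{"linear": [0,0,0],"turn": [0,0,0],"claw": 1},{"linear": [0,0,0],"turn": [0,0,0],"claw": 1}], grip_force=10)

```text
time: 15.8
position: [0.5384, -0.1866, 0.0916]
tool_rot: [-1.889, -2.503, 0.01]
ft_force: [-9.0, -1.6, 3.4]
grip_width: 0.201
```

```bash
python3 go.py .540 -.187 .09
```

```text
t 15.8 pos [ 0.5384 -0.1866  0.0916] scaled [-0.03  0.05  0.05] yheading 0.278 tilt [-0.008 -0.001 -1.   ] w 0.201 F [-9.  -1.6  3.4] q [ 0.85  0.36 -0.66  1.8   0.25  1.08  0.37]
```

Request:
move_arm(deltas=[{"linear": [0,-0.07,0],"turn": [0,0,0],"claw": 1},{"linear": [0,0,0],"turn": [0,0,0],"claw": 1},{"linear": [0,0,0],"turn": [0,0,0],"claw": 1}])

```text
time: 16.05
position: [0.5383, -0.1866, 0.0918]
tool_rot: [-1.89, -2.506, 0.005]
ft_force: [-5.9, -1.5, -0.5]
grip_width: 0.202
```

```bash
python3 go.py .540 -.187 .09
```

```text
t 16.05 pos [ 0.5383 -0.1866  0.0918] scaled [-0.03  0.05  0.06] yheading 0.278 tilt [-0.004 -0.001 -1.   ] w 0.202 F [-5.9 -1.5 -0.5] q [ 0.85  0.35 -0.66  1.81  0.25  1.07  0.38]
```

Handle gripped; forces are small and the arm is compliant. I start cranking along the 42 mm circle in 15° steps.

Request:
move_arm(deltas=[{"linear": [0,-0.08,-0.095],"turn": [0,0,0],"claw": 1},{"linear": [0,0.14,-0.338],"turn": [0,0,0],"claw": 1},{"linear": [0,0.223,-0.29],"turn": [0,0,0],"claw": 1},{"linear": [0,0.29,-0.223],"turn": [0,0,0],"claw": 1},{"linear": [0,0.338,-0.14],"turn": [0,0,0],"claw": 1},{"linear": [0,0.362,-0.048],"turn": [0,0,0],"claw": 1},{"linear": [0,0.362,0.048],"turn": [0,0,0],"claw": 1},{"linear": [0,0.338,0.14],"turn": [0,0,0],"claw": 1},{"linear": [0,0.29,0.223],"turn": [0,0,0],"claw": 1},{"linear": [0,0.223,0.29],"turn": [0,0,0],"claw": 1},{"linear": [0,0.14,0.338],"turn": [0,0,0],"claw": 1},{"linear": [0,0,0],"turn": [0,0,0],"claw": 1},{"linear": [0,0,0],"turn": [0,0,0],"claw": 1}])

```text
time: 17.13
position: [0.6164, -0.1633, 0.0946]
tool_rot: [-1.889, -2.509, -0.0]
ft_force: [-1.3, -0.3, -4.6]
grip_width: 0.199
```

```bash
cat > ck.py <<'E'
from h import *
O=np.array([.5217,.0188,0]);yw=.28;X=np.array([np.cos(yw),np.sin(yw),0]);Y=np.array([-np.sin(yw),np.cos(yw),0])
s=ctrl.get_state();d=s["position"]-O;x,z=d@X,s["position"][2]-.083
print("t",s["time"],"vise",round(x,4),round(d@Y,4),"z",round(z,4),"r",round(np.hypot(x,z),4),"ang",round(np.degrees(np.arctan2(x,z))%360,1),"F",np.round([s["ft_force"]@X,s["ft_force"]@Y,s["ft_force"][2]],1),"w",round(s["grip_width"],3))
E
python3 ck.py; python3 go.py .54 -.187 .09
```

```text
t 17.1333 vise 0.0407 -0.2012 z 0.0116 r 0.0424 ang 74.0 F [-1.3  0.  -4.6] w 0.199
t 17.1333 pos [ 0.6164 -0.1633  0.0946] scaled [-0.05 -2.67  0.16] yheading 0.28 tilt [-0.001  0.001 -1.   ] w 0.199 F [-1.3 -0.3 -4.6] q [ 0.72  0.49 -0.65  1.63  0.32  1.13  0.27]
```

Request:
move_arm(deltas=[{"linear": [0,0.048,0.362],"turn": [0,0,0],"claw": 1},{"linear": [0,-0.048,0.362],"turn": [0,0,0],"claw": 1},{"linear": [0,-0.14,0.338],"turn": [0,0,0],"claw": 1},{"linear": [0,-0.223,0.29],"turn": [0,0,0],"claw": 1},{"linear": [0,-0.29,0.223],"turn": [0,0,0],"claw": 1},{"linear": [0,-0.338,0.14],"turn": [0,0,0],"claw": 1},{"linear": [0,-0.362,0.048],"turn": [0,0,0],"claw": 1},{"linear": [0,-0.362,-0.048],"turn": [0,0,0],"claw": 1},{"linear": [0,-0.338,-0.14],"turn": [0,0,0],"claw": 1},{"linear": [0,-0.29,-0.223],"turn": [0,0,0],"claw": 1},{"linear": [0,-0.223,-0.29],"turn": [0,0,0],"claw": 1},{"linear": [0,-0.14,-0.338],"turn": [0,0,0],"claw": 1},{"linear": [0,-0.048,-0.362],"turn": [0,0,0],"claw": 1},{"linear": [0,0.048,-0.362],"turn": [0,0,0],"claw": 1},{"linear": [0,0.14,-0.338],"turn": [0,0,0],"claw": 1},{"linear": [0,0,0],"turn": [0,0,0],"claw": 1},{"linear": [0,0,0],"turn": [0,0,0],"claw": 1}])

```text
time: 18.55
position: [0.543, -0.1852, 0.1073]
tool_rot: [1.888, 2.507, 0.002]
ft_force: [5.2, 0.5, -1.0]
grip_width: 0.199
```

```bash
python3 ck.py
```

```text
t 18.55 vise -0.0359 -0.2019 z 0.0243 r 0.0433 ang 304.1 F [ 5.1 -0.9 -1. ] w 0.199
```

Request:
move_arm(deltas=[{"linear": [0,0.223,-0.29],"turn": [0,0,0],"claw": 1},{"linear": [0,0.29,-0.223],"turn": [0,0,0],"claw": 1},{"linear": [0,0.338,-0.14],"turn": [0,0,0],"claw": 1},{"linear": [0,0.362,-0.048],"turn": [0,0,0],"claw": 1},{"linear": [0,0.362,0.048],"turn": [0,0,0],"claw": 1},{"linear": [0,0.338,0.14],"turn": [0,0,0],"claw": 1},{"linear": [0,0.29,0.223],"turn": [0,0,0],"claw": 1},{"linear": [0,0.223,0.29],"turn": [0,0,0],"claw": 1},{"linear": [0,0.14,0.338],"turn": [0,0,0],"claw": 1},{"linear": [0,0.048,0.362],"turn": [0,0,0],"claw": 1},{"linear": [0,-0.048,0.362],"turn": [0,0,0],"claw": 1},{"linear": [0,-0.14,0.338],"turn": [0,0,0],"claw": 1},{"linear": [0,0,0],"turn": [0,0,0],"claw": 1},{"linear": [0,0,0],"turn": [0,0,0],"claw": 1}])

```text
time: 19.72
position: [0.6107, -0.1651, 0.0616]
tool_rot: [-1.89, -2.507, 0.001]
ft_force: [-2.9, 1.0, -2.4]
grip_width: 0.199
```

```bash
python3 ck.py;  python3 - <<'E'
from h import *
t=grab("top");s=grab("side")
a=cv2.resize(t["image"][160:245,200:360],None,fx=4.5,fy=4.5,interpolation=cv2.INTER_CUBIC)[:,:720]
b=cv2.resize(s["image"][180:270,230:340],None,fx=2.2,fy=2.2,interpolation=cv2.INTER_CUBIC)
c=np.zeros((a.shape[0]+b.shape[0],720,3),np.uint8);c[:a.shape[0]]=a;c[a.shape[0]:,:b.shape[1]]=b
cv2.imwrite("pics/c5.png",c[:,:,::-1])
E
```

```text
t 19.7167 vise 0.0348 -0.2013 z -0.0214 r 0.0408 ang 121.6 F [-2.5  1.8 -2.4] w 0.199
```

View pics/c5.png

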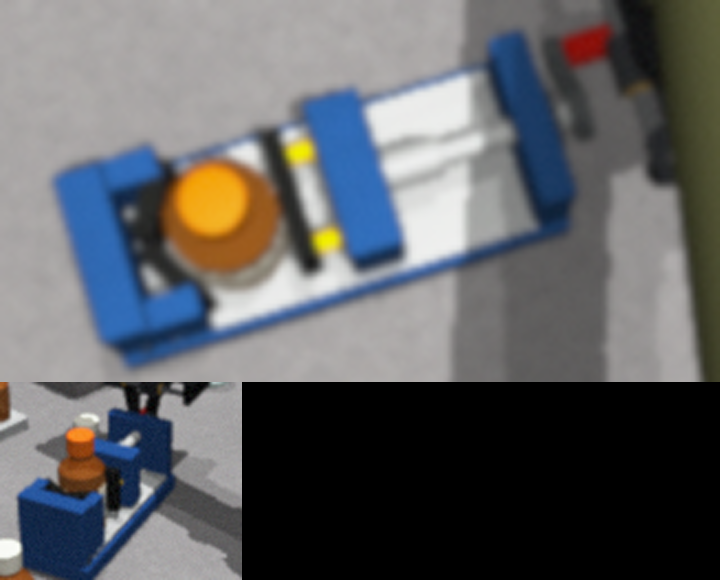

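The bottle is upright in front of the V, with an orange cap at (212,200). The pad gap and yellow pins are still fully extended, and the jaw is nearly touching. I continue.

Request:
move_arm(deltas=[{"linear": [0,-0.223,0.29],"turn": [0,0,0],"claw": 1},{"linear": [0,-0.29,0.223],"turn": [0,0,0],"claw": 1},{"linear": [0,-0.338,0.14],"turn": [0,0,0],"claw": 1},{"linear": [0,-0.362,0.048],"turn": [0,0,0],"claw": 1},{"linear": [0,-0.362,-0.048],"turn": [0,0,0],"claw": 1},{"linear": [0,-0.338,-0.14],"turn": [0,0,0],"claw": 1},{"linear": [0,-0.29,-0.223],"turn": [0,0,0],"claw": 1},{"linear": [0,-0.223,-0.29],"turn": [0,0,0],"claw": 1},{"linear": [0,-0.14,-0.338],"turn": [0,0,0],"claw": 1},{"linear": [0,-0.048,-0.362],"turn": [0,0,0],"claw": 1},{"linear": [0,0.048,-0.362],"turn": [0,0,0],"claw": 1},{"linear": [0,0,0],"turn": [0,0,0],"claw": 1},{"linear": [0,0,0],"turn": [0,0,0],"claw": 1}], grip_force=14)

```text
time: 20.9
position: [0.5385, -0.1865, 0.0966]
tool_rot: [1.889, 2.507, 0.001]
ft_force: [3.1, 2.0, 0.0]
grip_width: 0.202
```

```bash
python3 ck.py
```

```text
t 20.9 vise -0.0406 -0.202 z 0.0136 r 0.0429 ang 288.6 F [3.6 1.1 0. ] w 0.202
```

Request:
move_arm(deltas=[{"linear": [0,0.14,-0.338],"turn": [0,0,0],"claw": 1},{"linear": [0,0.223,-0.29],"turn": [0,0,0],"claw": 1},{"linear": [0,0.29,-0.223],"turn": [0,0,0],"claw": 1},{"linear": [0,0.17,-0.08],"turn": [0,0,0],"claw": 1},{"linear": [0,0,0],"turn": [0,0,0],"claw": 1},{"linear": [0,0,0],"turn": [0,0,0],"claw": 1},{"linear": [0,0,0],"turn": [0,0,0],"claw": 1},{"linear": [0,0,0],"turn": [0,0,0],"claw": 1}])

```text
time: 21.57
position: [0.5613, -0.1798, 0.1234]
tool_rot: [-1.891, -2.509, 0.001]
ft_force: [-3.1, 0.6, 3.2]
grip_width: 0.206
```

```bash
python3 ck.py;  python3 - <<'E'
from h import *
t=grab("top");s=grab("side")
a=cv2.resize(t["image"][160:245,200:360],None,fx=4.5,fy=4.5,interpolation=cv2.INTER_CUBIC)[:,:720]
b=cv2.resize(s["image"][180:270,230:340],None,fx=2.2,fy=2.2,interpolation=cv2.INTER_CUBIC)
c=np.zeros((a.shape[0]+b.shape[0],720,3),np.uint8);c[:a.shape[0]]=a;c[a.shape[0]:,:b.shape[1]]=b
cv2.imwrite("pics/c6.png",c[:,:,::-1])
E
```

```text
t 21.5667 vise -0.0168 -0.2018 z 0.0404 r 0.0438 ang 337.4 F [-2.8  1.5  3.2] w 0.206
```

View pics/c6.png

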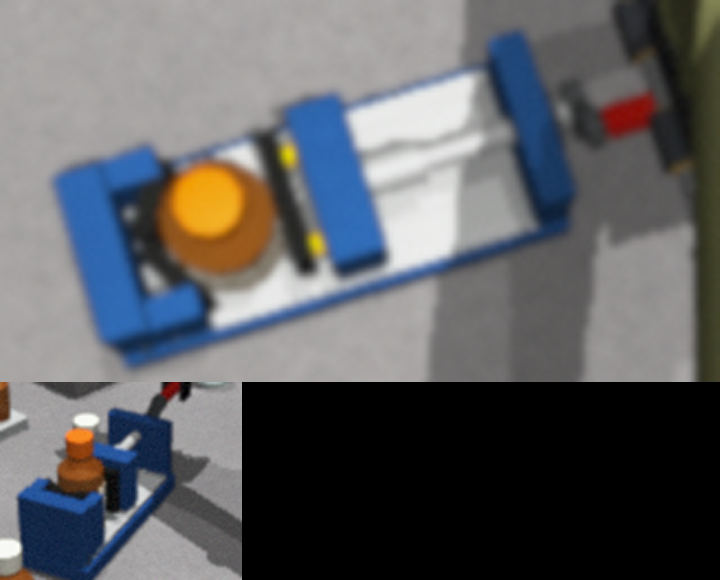

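The visible yellow pins have shortened from about 28 to about 15 px (14 → about 7 mm), so the pad is about halfway in. The bottle is seated and upright. I let go and lift away.

Request:
move_arm(deltas=[{"linear": [0,0,0],"turn": [0,0,0],"claw": 0.7},{"linear": [0,0,0],"turn": [0,0,0],"claw": 0.5},{"linear": [0,0,0],"turn": [0,0,0],"claw": 0.3},{"linear": [0,0,0],"turn": [0,0,0],"claw": 0.3},{"linear": [0,0,0],"turn": [0,0,0],"claw": 0.3},{"linear": [0,0,0],"turn": [0,0,0],"claw": 0.3},{"linear": [0,0,0],"turn": [0,0,0],"claw": 0.3},{"linear": [0,0,-0.3],"turn": [0,0,0],"claw": 0.3},{"linear": [0,0,-0.5],"turn": [0,0,0],"claw": 0.3},{"linear": [0,0,-0.5],"turn": [0,0,0],"claw": 0.3},{"linear": [0,0,-0.5],"turn": [0,0,0],"claw": 0.3},{"linear": [0,0,-0.5],"turn": [0,0,0],"claw": 0.3},{"linear": [-0.5,0,-0.5],"turn": [0,0,0],"claw": 0.3},{"linear": [-0.5,0,-0.3],"turn": [0,0,0],"claw": 0.3},{"linear": [-0.5,0,0],"turn": [0,0,0],"claw": 0.3},{"linear": [-0.5,0,0],"turn": [0,0,0],"claw": 0.3},{"linear": [0,0,0],"turn": [0,0,0],"claw": 0.3},{"linear": [0,0,0],"turn": [0,0,0],"claw": 0.3},{"linear": [0,0,0],"turn": [0,0,0],"claw": 0.3}])

```text
time: 23.25
position: [0.5779, -0.2361, 0.2151]
tool_rot: [-1.888, -2.508, -0.001]
ft_force: [-0.1, 0.8, -0.3]
grip_width: 0.699
```

```bash
python3 ck.py;  python3 - <<'E'
from h import *
t=grab("top");s=grab("side")
O=np.array([.5217,.0188,0]);yw=.28;X=np.array([np.cos(yw),np.sin(yw),0]);Y=np.array([-np.sin(yw),np.cos(yw),0])
h=cv2.cvtColor(t["image"],cv2.COLOR_RGB2HSV); m=cv2.inRange(h,(9,200,170),(22,255,255))
k,l,st,ce=cv2.connectedComponentsWithStats(m)
for i in range(1,k):
    if st[i,4]>40: p=onz(t,ce[i],.16)-O; print(ce[i].round(1),st[i,4],"vise",(p@X).round(4),(p@Y).round(4))
a=cv2.resize(t["image"][160:245,200:360],None,fx=4.5,fy=4.5,interpolation=cv2.INTER_CUBIC)[:,:720]
b=cv2.resize(s["image"][130:320,110:350],None,fx=1.1,fy=1.1,interpolation=cv2.INTER_CUBIC)
c=np.zeros((a.shape[0]+b.shape[0],720,3),np.uint8);c[:a.shape[0]]=a;c[a.shape[0]:,:b.shape[1]]=b
b=cv2.resize(t["image"],None,fx=.49,fy=.49,interpolation=cv2.INTER_AREA); c[a.shape[0]:a.shape[0]+b.shape[0],300:300+b.shape[1]]=b[:c.shape[0]-a.shape[0]]
cv2.imwrite("pics/c7.png",c[:,:,::-1])
E
```

```text
t 23.25 vise -0.0165 -0.2605 z 0.1321 r 0.1332 ang 352.9 F [ 0.1  0.8 -0.3] w 0.699
[120.8 125.9] 132 vise 0.249 0.2624
[245.8 204.5] 215 vise -0.0037 0.0441
[161.5 298.9] 152 vise -0.1446 0.2716
```

View pics/c7.png

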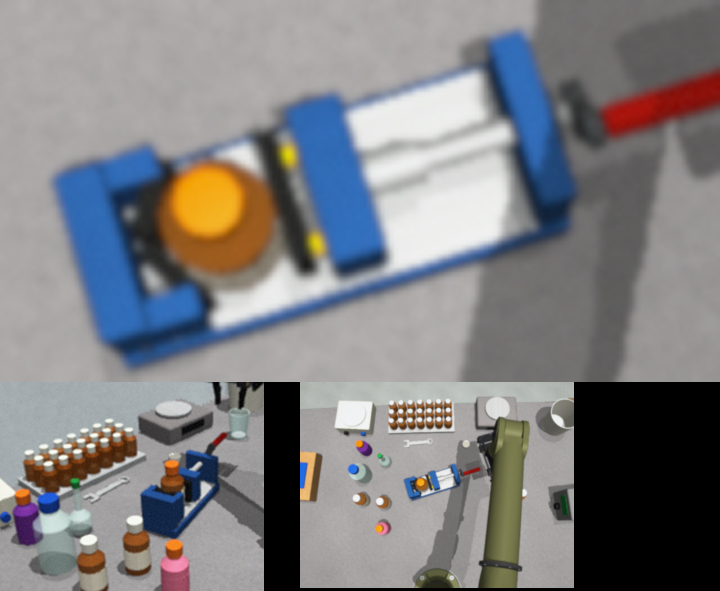

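```bash
python3 -c "
from bench import ctrl
print(ctrl.close_job())"
```

```text
the job is handed in; nothing more can be done
None
```

The amber, orange-capped bottle is standing in the vise, clamped against the V-jaw with the pad about halfway in. I handed the job in at about 23 s of the 72 s; no verdict was reported.

I gripped the bottle by its cap and set it on the bed. Bed contact was felt at the expected height before I let go. I then turned the crank clockwise about 2.15 turns, from roughly 281° to 1057°, released the handle and lifted clear.

Last checks:
- **Bottle:** upright, with its cap at vise (-4, 44) mm against the ideal (0, 46) mm. That is inside the limits, but my measurements of the vise centre line disagreed by up to about 7 mm. A few millimetres of that offset could be measurement error or real off-centring.
- **Pad:** the visible yellow pins shortened from about 14 to about 7 mm, so the pad is pushed in about 7 mm, which matches the crank angle.
- **Robot and bystanders:** the gripper is free with near-zero force, and by eye the bystanders visible in the last picture are where they were. The arm hides the beaker, white-capped bottle and loose-cap area in part of the final top view, so those were not all checked at the end.

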